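# Hold the gas reset key turned at the kitchen range

### The job

Restore the gas to the range: take the key out of its wooden rest, push its blade all the way down into the keyway on top of the steel reset unit, easing it past the sticky pins, and only then turn it a quarter turn clockwise (seen from above) to its stop. The lock springs back, so finish while still gripping the key and holding it turned against the stop. Do not disturb the bowl, bottle, tub and ramekin standing around.

Things in the scene. Friction and masses are not known exactly. Their poses are not given: they have to be found in the camera images.
- key_bow (a point): Centre of the bow (flat dark steel head) of the loose key, which starts upright, bow up, in the rest. Bow 34 wide (point x), 9 thick (point y, pinch it this way), 36 tall (z up). Below it a round neck 9 thick, 13 tall, then a round shoulder 22 across, 3 thick, its underside 34 below this point; then the blade. Tip 64 below this point. About 70 g. Same after a half turn.
- key_tip (a point): Lower end of the key's blade, on the key's axis, same axes as key_bow. The blade is 16 wide (x), 5 thick (y) and 30 long from the shoulder's underside; its last 10 mm taper to a wedge 3 thick, 11 wide.
- rest: Dark wooden block, 80 (x) by 60 (y) by 50 tall, fixed, that holds the key; origin under its centre. A slot 19 by 8 (long side along x), 36 deep, is in the middle of its top; the key's shoulder rests on the top, with 1.5 of play to each side.
- unit: Gas reset unit: steel box 170 (x) by 140 (y) by 75 tall, fixed; origin under its centre, keyway on its axis. In the slot two sticky round-ended pins stick out 3, one 12 deep from the +y side, one 19 deep from -y; each yields sideways to about 6 N and stays where pushed. The key meets some 8 to 20 N going down; a small sideways wiggle frees a caught key.
- keyway (a point): Centre of the keyway's mouth in the brass lock plug on the reset unit; z up, x along the slot's long side while the plug is unturned (the point does not turn). Slot 18 by 7, 36 deep, 2 mm chamfer at the mouth. The plug lies 2 below the unit's top in a round window 34 across that takes the key's shoulder. Fully home, the shoulder meets the plug: tip 30 below this point, bow centre 34 above.
- lock (a joint): Turn of the lock plug: 0 at rest, slot along keyway x; grows clockwise seen from above, to a stop at 1.5 rad (a quarter turn). A spring turns it back to 0 when let go: 0.024 N m at rest, 0.084 N m at the stop. The key has about 0.15 rad of turning play in the slot, so turn it about 1.6 rad or more to bring the plug to its stop.
- bowl: Bystander: steel bowl, 120 across, 55 tall; origin under its centre.
- squeeze_bottle: Bystander: amber bottle, 56 across, 170 tall; origin under its centre.
- tub: Bystander: white food tub with a lid, 142 square, 89 tall; origin under its centre.
- ramekin: Bystander: white ceramic ramekin, 80 across, 45 tall; origin under its centre.
Mind the look-alikes: they are no part of the job. What is shaped like the unit but orange is not meant. Leave any purple look-alike of the part that bears key_bow alone.

How it is judged:
By the outcome, as a careful person would: the job done as asked, in the order asked, and still so for the second after the job is handed in, while the arm keeps its last pose, push and grip.
It also fails if it takes over 58 s, if anything falls off the work surface, if the arm or the gripper's body presses on something with over 40 N, if the wrist force passes 120 N, or if a joint passes its speed limit or range.

### The arm

A 6-joint arm with a two-finger parallel gripper is mounted at the origin on the work surface. World frame = base frame: x ahead of the robot, y to its left, z up, the work surface at z = 0. Lengths are in m, angles in rad, forces in N, time in s.
With the tool pointing down it reaches from about 0.275 to 0.85 m from the base axis. Payload 5.2 kg.
Tool frame: the origin (TCP) lies on the centre line of the jaws, within the pads' length; the fingertips stand 25 mm ahead of it and the grasp point (between the pads) lies 6 mm ahead of it; z points along the fingers, x is the direction in which the jaws open and shut, and the axes are right-handed (so a half turn about z gives the same grasp; the last joint's range is limited). The gripper opens to 85 mm and grips with 20 to 120 N. Pads are 22 mm wide; open, the fingers measure 114 mm over their backs; the gripper's body (76 mm by 85 mm) begins 54 mm behind the grasp point. The pads swing forward as they close: fully open they stand 13 mm farther back than shut.
Start: joints at [-1.369, 0.259, 1.535, -0, 1.348, -0.203], TCP at [0.217, -0.506, 0.256] pointing down, gripper open.
Joint ranges: [-3.14, 3.14], [-0.91, 2.08], [0.19, 2.58], [-1.22, 4.36], [0.22, 2.71], [-3.12, 3.12]. Speed limits (rad/s): [2.57, 2.57, 3.14, 3.14, 3.14, 3.14].

### API

Orientations are given as a unit quaternion [x, y, z, w].
In Python, from bench import manip, imaging gives the robot as it stands. The module is installed in compiled form; this text tells all that it offers.
- The arm moves only by the tool apply_moves, never from a script. Its argument "series" is a list of rows, each a list of 3 entries, a list of its own where there are three numbers: the turn, a rotation vector about the world's x, y, z in degrees, then the shift along the world's x, y, z in m, then the opening, from -1 (shut) to 1 (fully open). In form: [[[wx, wy, wz], [x, y, z], grip], ...]. A call has 1 to 5 rows; each row is the pose to reach, as a shift and turn from the pose commanded when the call began; what a row does not reach only later rows make up. A row lasts 1/10 s, in which the tool goes at most 50 mm and 8.59 degrees, less where a joint would pass 70% of its speed; a pose out of reach is approached as far as the arm can. A call with a gripper value outside its range is refused whole. The fingers move at their own pace and stop on an object; the grip force is fixed at half the most. Time passes only in rows, so rows that repeat a pose let the fingers close. It gives the time, the measured TCP pose, the force and the opening at its end, in the units of the state.
- manip.observe(): the state, without advancing time (a new reading comes with each control period).
- imaging.capture(name): name is "side" or "top"; returns a dict with "pixels" (480x640x3 uint8, red, green, blue), "fx", "fy", "cx", "cy" (pixels), "R" (3x3) and "t" (3): a world point X has camera coordinates R X + t. Camera axes: x right, y down, z forward; pixel columns grow to the right and rows downward; lengths in m; the calibration is good to about 2 mm. A picture is of the moment at which its call begins. There is no depth.
- manip.job_done(): hands the job in, once; it reports no verdict.
The state is a dict: "t": time; "joint_pos": joint angles; "joint_velocities": joint speeds; "joint_efforts": joint torques, N m; "tool_pos": TCP position; "orientation": TCP orientation; "force": force on the tool from outside, world axes, zero at the start; "torque": the same for the moment, N m; "finger_gap": finger opening in m.
Only numpy, scipy, OpenCV 4.12 (cv2) and the standard library are available. Lean on these libraries where they do the work, as an engineer would, in place of code of your own. Each camera call takes 0.05 s, during which the arm holds its last target.

## Working session

There is one attempt and no reset: what is moved stays moved. The work goes in short steps, Python scripts to look and compute and a tool call to move; the robot and the scene stay as the last step left them, time stands still between calls to the robot, and variables do not carry over. Pictures are saved under pics/ and viewed, and the job is handed in when it is done.

Besides the shell and the picture viewer there is one more tool, called as name(argument=value, ...) on one line, values as JSON. apply_moves: Moves the arm, as the interface text tells. Its arguments: {"type":"object","properties":{"series":{"type":"array","items":{"type":"array"}}},"required":["series"]}

```bash
mkdir -p pics; cat > h.py <<'E'
import numpy as np, cv2
from bench import manip, imaging
def cap(n,f):
    c=imaging.capture(n); cv2.imwrite('pics/'+f,cv2.cvtColor(c['pixels'],cv2.COLOR_RGB2BGR)); np.savez('pics/'+f+'.npz',**c); return c
def load(f): return dict(np.load('pics/'+f+'.npz'))
def proj(c,X):
    p=np.asarray(c['R'])@np.asarray(X,float)+c['t']; return np.array([c['fx']*p[0]/p[2]+c['cx'],c['fy']*p[1]/p[2]+c['cy']])
def ray(c,uv,z):
    R=np.asarray(c['R']);d=R.T@np.array([(uv[0]-c['cx'])/c['fx'],(uv[1]-c['cy'])/c['fy'],1.]);o=-R.T@np.asarray(c['t'])
    return o+d*(z-o[2])/d[2]
E
python3 - <<'E'
from h import *
np.set_printoptions(precision=4,suppress=True)
for n in('side','top'):
    c=cap(n,n+'0.png'); print(n,c['fx'],c['fy'],c['cx'],c['cy'],-np.asarray(c['R']).T@c['t'],np.asarray(c['R'])[2])
print(manip.observe())
E
```

```text
side 618.4790365662292 618.4790365662292 325.2763883366519 241.6846688144506 [0.0195 1.1646 0.9692] [ 0.3182 -0.7509 -0.5787]
top 547.2763215129406 547.2763215129406 323.5175312982367 251.70297532677964 [ 0.4379 -0.0134  1.4049] [ 0.082   0.0081 -0.9966]
{'t': 0.1, 'joint_pos': array([-1.3688,  0.2593,  1.536 ,  0.    ,  1.348 , -0.2028]), 'joint_velocities': array([ 0.0002, -0.0003, -0.0039,  0.0005,  0.0021,  0.0004]), 'joint_efforts': array([  0.0028, -44.6967, -29.1251,  -0.0006,   0.0062,   0.    ]), 'tool_pos': array([ 0.2165, -0.5051,  0.2555]), 'orientation': array([ 0.8348, -0.5505, -0.0006, -0.0006]), 'force': array([ 0.7366, -0.1367,  0.4572]), 'torque': array([ 0.0141,  0.0673, -0.0003]), 'finger_gap': 0.08516056300388594}
```

View pics/top0.png

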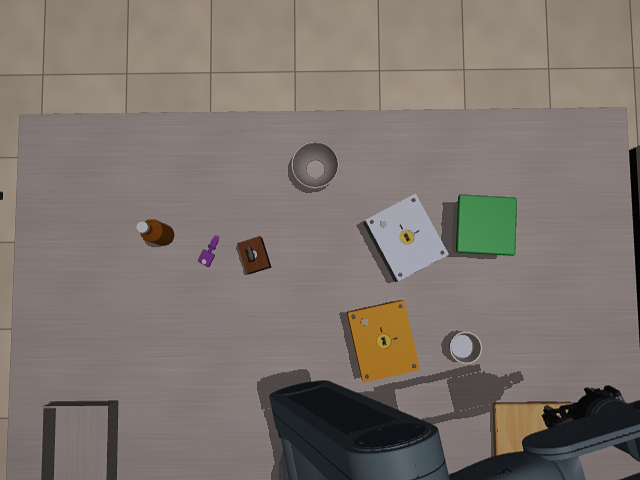

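View pics/side0.png

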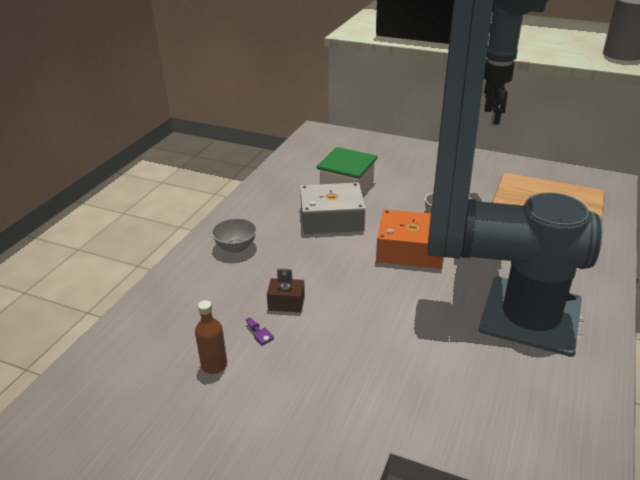

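Top view: the steel unit is at (407,237) and the orange look-alike at (384,341). The rest with the dark key is at (252,255), with the purple key lying at (208,250). The steel unit and the dark key standing in the rest fit the description; I'll confirm both in enlarged crops.

```bash
python3 - <<'E'
import cv2,numpy as np
t=cv2.imread('pics/top0.png');s=cv2.imread('pics/side0.png')
f=lambda i,x,y,w,k:cv2.resize(i[y:y+w,x:x+w],(k,k),interpolation=cv2.INTER_CUBIC)
a=np.hstack([f(t,227,230,50,390),f(t,357,188,100,390)]);cv2.imwrite('pics/crop_t.png',a)
a=np.hstack([f(s,255,260,60,390),f(s,292,170,80,390)]);cv2.imwrite('pics/crop_s.png',a)
E
```

```text
(no output)
```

View pics/crop_t.png

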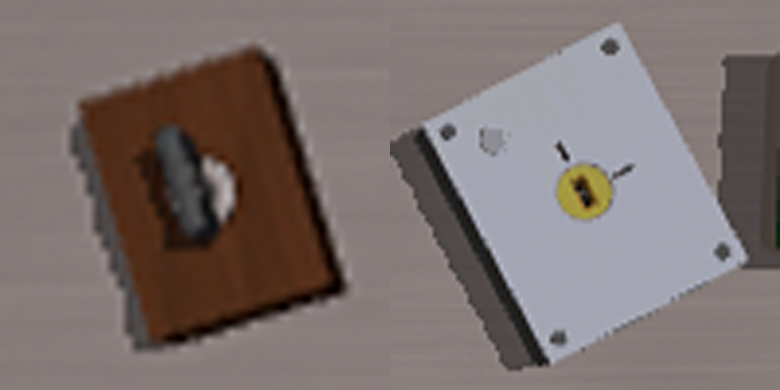

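View pics/crop_s.png

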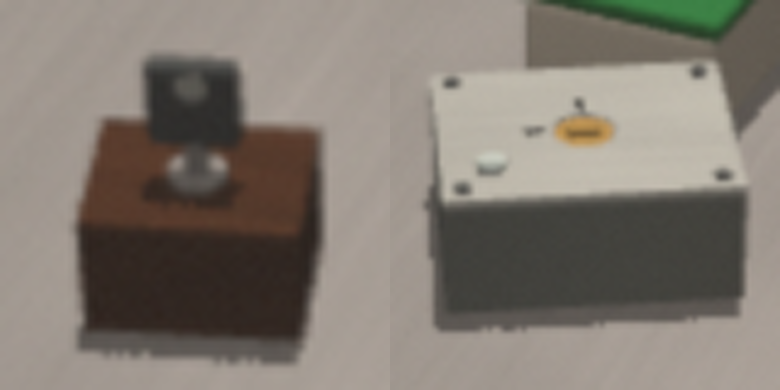

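```bash
cat > m.py <<'E'
from h import *
np.set_printoptions(precision=4,suppress=True)
def rect(c,box,z,mf,name):
    im=c['pixels'].astype(int);x,y,w,h=box
    hsv=cv2.cvtColor(c['pixels'],cv2.COLOR_RGB2HSV).astype(int)
    m=np.zeros(im.shape[:2],np.uint8);m[y:y+h,x:x+w]=mf(im,hsv)[y:y+h,x:x+w]
    m=cv2.morphologyEx(m,cv2.MORPH_CLOSE,np.ones((5,5)))
    cs,_=cv2.findContours(m,cv2.RETR_EXTERNAL,cv2.CHAIN_APPROX_NONE);k=max(cs,key=cv2.contourArea)
    P=np.array([ray(c,p[0],z)[:2] for p in k])
    r=cv2.minAreaRect((P*1000).astype(np.float32)); print(name,r)
    o=cv2.cvtColor(c['pixels'],cv2.COLOR_RGB2BGR);cv2.drawContours(o,[k],-1,(0,0,255),1)
    cv2.imwrite('pics/'+name+'.png',cv2.resize(o[y:y+h,x:x+w],None,fx=4,fy=4))
T=load('top0.png');S=load('side0.png')
E
python3 - <<'E'
from m import *
for c,u,b in((T,(252,242),0),(S,(332,197),0),(T,(430,215),0),(S,(350,192),0),(T,(247,268),0),(S,(275,288),0),(T,(420,190),0),(S,(285,292),0),(T,(262,262),0)): print(u,c['pixels'][u[1],u[0]])
T0=T['pixels'];S0=S['pixels']
rect(T,(355,188,100,100),.075,lambda i,h:(i.sum(2)>440)*1,'uT')
rect(S,(295,175,75,65),.075,lambda i,h:(i.sum(2)>480)*1,'uS')
rect(T,(230,230,50,50),.05,lambda i,h:((i[...,0]-i[...,2]>28)&(i[...,0]>60))*1,'rT')
rect(S,(260,265,55,55),.05,lambda i,h:((i[...,0]-i[...,2]>28)&(i[...,0]>60))*1,'rS')
for c,n in((T,'T'),(S,'S')):
  h=cv2.cvtColor(c['pixels'],cv2.COLOR_RGB2HSV)
  b=(395,225,25,25) if n=='T' else (318,188,26,16)
  rect(c,b,.073,lambda i,h:((i[...,0]-i[...,2])>50)*1,'p'+n)
E
cd pics; python3 -c "
import cv2,numpy as np
print([cv2.imread(f+'.png').shape for f in('uT','uS','rT','rS')])
f=lambda n:cv2.resize(cv2.imread(n+'.png'),(390,290))
cv2.imwrite('seg.png',np.vstack([np.hstack([f('uT'),f('uS')]),np.hstack([f('rT'),f('rS')])]))"
```

```text
(252, 242) [82 46 24]
(332, 197) [123  97  57]
(430, 215) [136 125 123]
(350, 192) [194 189 176]
(247, 268) [78 44 22]
(275, 288) [84 56 43]
(420, 190) [136 125 123]
(285, 292) [80 55 41]
(262, 262) [77 42 23]
uT ((583.0004272460938, -205.93692016601562), (171.28329467773438, 140.06759643554688), 27.297460556030273)
uS ((580.4346923828125, -207.29690551757812), (170.05548095703125, 140.71890258789062), 27.70895004272461)
rT ((544.2014770507812, 174.00852966308594), (80.02778625488281, 59.921730041503906), 17.319976806640625)
rS ((542.3404541015625, 173.912841796875), (79.63176727294922, 59.71896743774414), 18.253114700317383)
pT ((582.9702758789062, -205.6852569580078), (31.740570068359375, 32.03593063354492), 88.89192199707031)
pS ((579.9755859375, -205.69668579101562), (30.733488082885742, 26.87428092956543), 21.740825653076172)
[(400, 400, 3), (260, 300, 3), (200, 200, 3), (220, 220, 3)]
```

View pics/seg.png

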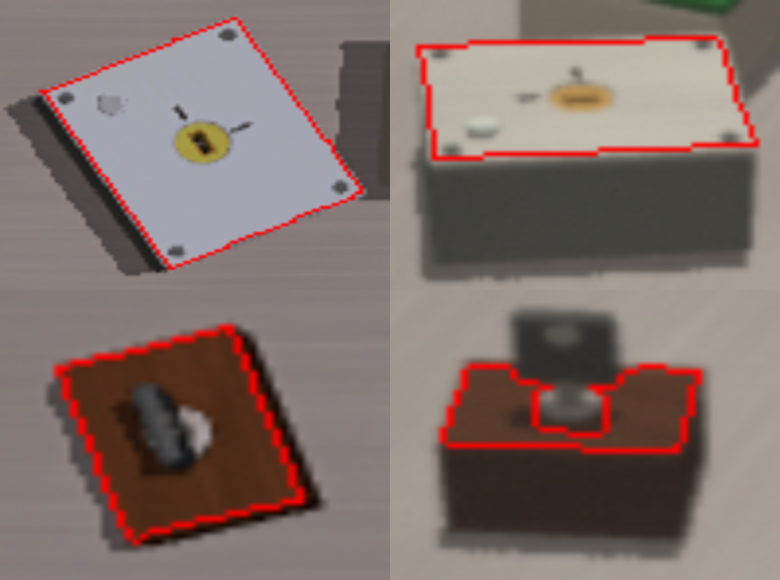

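Both crops confirm the choice. The fitted tops come out at 170×140 and 80×60, matching the given sizes, and the two cameras agree within 2.5 mm.
- **Unit:** about (0.582, -0.206), yaw 27.5°.
- **Key/rest:** about (0.543, 0.174), yaw 17.8°.

I'll move above the key now.

apply_moves(series=[[[0,0,-1],[0.02,0.04,0],0.2],[[0,0,-2],[0.04,0.08,0],0.2],[[0,0,-3],[0.06,0.12,0],0.2],[[0,0,-4],[0.08,0.165,0],0.2],[[0,0,-5.4],[0.1,0.21,0],0.2]])

```text
t: 0.6
tool_pos: [0.3169, -0.2937, 0.2559]
orientation: [0.807, -0.59, -0.0, -0.0]
force: [1.8, -0.5, -1.1]
finger_gap: 0.0509
```

apply_moves(series=[[[0,0,0],[0.02,0.044,0],0.2],[[0,0,0],[0.04,0.088,0],0.2],[[0,0,0],[0.06,0.132,0],0.2],[[0,0,0],[0.08,0.176,0],0.2],[[0,0,0],[0.1,0.22,0],0.2]])

```text
t: 1.1
tool_pos: [0.4168, -0.0735, 0.2563]
orientation: [0.808, -0.589, 0.0, 0.0]
force: [0.9, 0.3, -0.1]
finger_gap: 0.0514
```

apply_moves(series=[[[0,0,0],[0.02,0.044,0],0.2],[[0,0,0],[0.04,0.088,0],0.2],[[0,0,0],[0.06,0.132,-0.01],0.2],[[0,0,0],[0.08,0.176,-0.02],0.2],[[0,0,0],[0.1,0.22,-0.03],0.2]])

```text
t: 1.6
tool_pos: [0.5169, 0.1466, 0.2257]
orientation: [0.808, -0.589, -0.0, 0.0]
force: [0.4, -0.7, 0.7]
finger_gap: 0.0511
```

apply_moves(series=[[[0,0,0],[0.026,0.028,-0.03],0.2],[[0,0,0],[0.026,0.028,-0.06],0.2],[[0,0,0],[0.026,0.028,-0.08],0.2],[[0,0,0],[0.026,0.028,-0.08],0.2]])

```text
t: 2.0
tool_pos: [0.5401, 0.1726, 0.1425]
orientation: [0.808, -0.589, -0.003, 0.003]
force: [0.1, -0.2, -0.5]
finger_gap: 0.0515
```

```bash
python3 - <<'E'
from h import *
cap('side','s1.png');cap('top','t1.png');o=manip.observe();print(o['tool_pos'],o['force'])
a=cv2.imread('pics/s1.png')[220:320,230:350];b=cv2.imread('pics/t1.png')[190:290,190:310]
cv2.imwrite('pics/c1.png',np.hstack([cv2.resize(a,(400,333)),cv2.resize(b,(400,333))]))
E
```

```text
[0.54247516 0.17240782 0.14625693] [-0.39113529 -0.15317823  0.58338467]
```

View pics/c1.png

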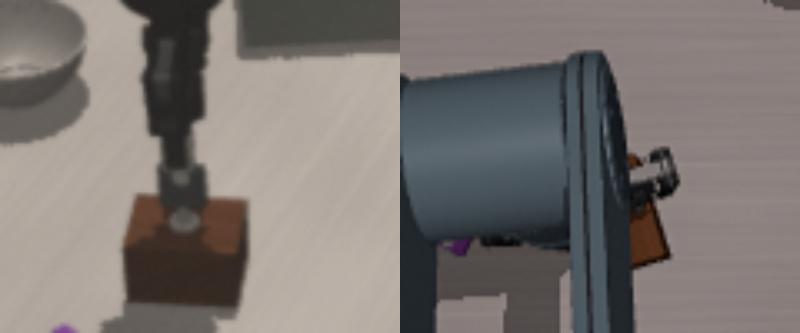

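The side crop shows the jaws centred over the bow, at about (180,185) in the crop. Descending and gripping.

apply_moves(series=[[[0,0,0],[0.001,0.001,-0.02],0.2],[[0,0,0],[0.001,0.001,-0.04],0.2],[[0,0,0],[0.001,0.001,-0.056],0.2],[[0,0,0],[0.001,0.001,-0.056],0.2],[[0,0,0],[0.001,0.001,-0.056],0.2]])

```text
t: 2.6
tool_pos: [0.5446, 0.1733, 0.0919]
orientation: [0.808, -0.589, 0.001, -0.001]
force: [0.1, -0.4, 0.1]
finger_gap: 0.0513
```

apply_moves(series=[[[0,0,0],[0,0,0],-0.6],[[0,0,0],[0,0,0],-0.8],[[0,0,0],[0,0,0],-1],[[0,0,0],[0,0,0],-1],[[0,0,0],[0,0,0],-1]])

```text
t: 3.1
tool_pos: [0.5442, 0.1735, 0.0914]
orientation: [0.808, -0.589, 0.001, -0.001]
force: [-1.1, -0.0, 6.2]
finger_gap: 0.0082
```

apply_moves(series=[[[0,0,0],[0,0,0],-1],[[0,0,0],[0,0,0.01],-1],[[0,0,0],[0,0,0.025],-1],[[0,0,0],[0,0,0.05],-1],[[0,0,0],[0,0,0.08],-1]])

```text
t: 3.6
tool_pos: [0.5427, 0.1734, 0.1705]
orientation: [0.808, -0.589, -0.001, 0.001]
force: [0.5, -0.7, -1.1]
finger_gap: 0.0082
```

apply_moves(series=[[[0,0,0],[0,0,0.02],-1],[[0,0,0],[0,0,0.02],-1]])

```text
t: 3.8
tool_pos: [0.5455, 0.1738, 0.194]
orientation: [0.808, -0.589, 0.002, -0.002]
force: [0.5, -0.7, -0.2]
finger_gap: 0.0083
```

```bash
python3 - <<'E'
from h import *
cap('side','s2.png');o=manip.observe();print(o['tool_pos'],o['orientation'],o['force'],o['finger_gap'])
a=cv2.imread('pics/s2.png')[200:320,220:350]
cv2.imwrite('pics/c2.png',cv2.resize(a,(650,600),interpolation=cv2.INTER_CUBIC))
E
```

```text
[0.54441873 0.17360466 0.19188028] [ 0.80798511 -0.58920044  0.00123291 -0.00117078] [-0.23165895 -0.42203593 -1.18841033] 0.008229459717566346
```

View pics/c2.png

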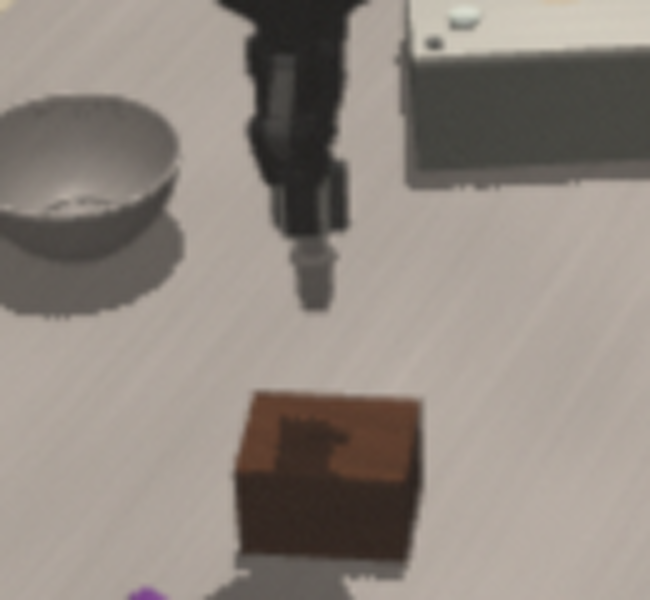

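Key held upright, with the tip at about (283,261) in the side picture. Carrying it to above the keyway and turning +9.7°.

apply_moves(series=[[[0,0,2],[0.004,-0.04,0],-1],[[0,0,4],[0.008,-0.08,0],-1],[[0,0,6],[0.012,-0.12,0],-1],[[0,0,8],[0.016,-0.16,0],-1],[[0,0,9.7],[0.02,-0.2,0],-1]])

```text
t: 4.35
tool_pos: [0.5626, -0.0278, 0.1885]
orientation: [0.855, -0.518, -0.002, 0.0]
force: [0.3, -0.0, -1.1]
finger_gap: 0.0083
```

apply_moves(series=[[[0,0,0],[0.004,-0.04,0],-1],[[0,0,0],[0.008,-0.08,0],-1],[[0,0,0],[0.012,-0.12,-0.01],-1],[[0,0,0],[0.015,-0.16,-0.02],-1],[[0,0,0],[0.018,-0.18,-0.03],-1]])

```text
t: 4.85
tool_pos: [0.5807, -0.2096, 0.1581]
orientation: [0.854, -0.52, -0.001, 0.0]
force: [1.0, -0.2, -0.9]
finger_gap: 0.0083
```

apply_moves(series=[[[0,0,0],[0,0,0],-1],[[0,0,0],[0,0,0],-1],[[0,0,0],[0,0,0],-1]])

```text
t: 5.15
tool_pos: [0.5815, -0.2049, 0.1601]
orientation: [0.855, -0.518, -0.001, -0.0]
force: [-0.7, 0.9, -0.1]
finger_gap: 0.0087
```

```bash
cat > look.py <<'E'
import sys
from h import *
n=sys.argv[1]
S=cap('side','s%s.png'%n);T=cap('top','t%s.png'%n);o=manip.observe();print(o['tool_pos'],o['orientation'],o['force'],o['finger_gap'])
print(2*np.degrees(np.arctan2(o['orientation'][1],o['orientation'][0])))
a=cv2.imread('pics/s%s.png'%n)[150:250,290:390];b=cv2.imread('pics/t%s.png'%n)[180:300,350:470]
cv2.imwrite('pics/c%s.png'%n,np.hstack([cv2.resize(a,(500,500),interpolation=cv2.INTER_CUBIC),cv2.resize(b,(300,500))]))
p=o['tool_pos'];
for z in(.0714,):
  q=p-[0,0,z];print('tip expected side px',proj(S,q),'crop',(proj(S,q)-[290,150])*5, 'z',q[2])
E
python3 look.py 3
```

```text
[ 0.5818423  -0.2049615   0.16073318] [ 8.55355234e-01 -5.18041871e-01  1.27242130e-04 -1.64178099e-04] [-0.34135724 -0.65566681 -0.9604268 ] 0.007976760955104604
-62.401992524029026
tip expected side px [330.75104451 191.43476383] crop [203.75522255 207.17381916] z 0.08933317975644157
```

View pics/c3.png

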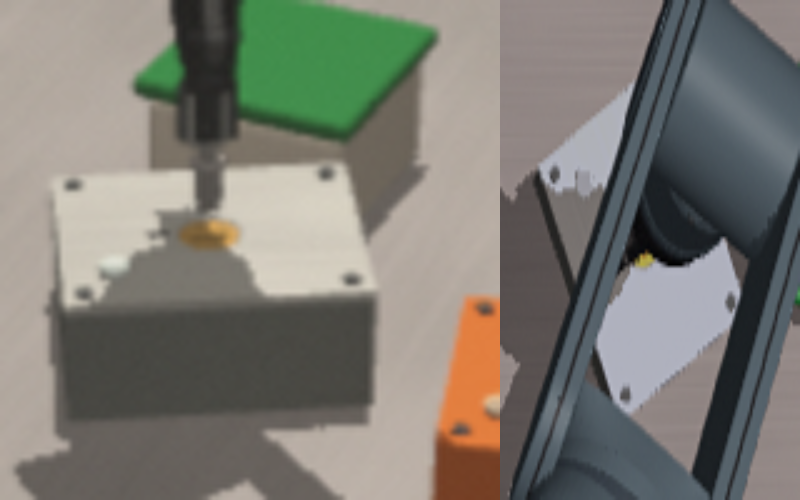

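The side crop shows the tip at about (209,213), in the same column as the plug's centre at (209,234). The narrow direction is fixed by the jaws. The chamfer and the wedge tip give about ±4 mm of capture, so I'll go down gently and watch the forces.

apply_moves(series=[[[0,0,0],[0,-0.001,-0.006],-1],[[0,0,0],[0,-0.001,-0.012],-1],[[0,0,0],[0,-0.001,-0.015],-1],[[0,0,0],[0,-0.001,-0.017],-1]])

```text
t: 5.65
tool_pos: [0.5814, -0.2072, 0.1427]
orientation: [0.855, -0.519, -0.0, 0.0]
force: [-0.7, 0.1, -0.7]
finger_gap: 0.0082
```

apply_moves(series=[[[0,0,0],[0,0,-0.002],-1],[[0,0,0],[0,0,-0.004],-1]])

```text
t: 5.85
tool_pos: [0.5814, -0.2071, 0.1392]
orientation: [0.855, -0.519, -0.0, -0.0]
force: [-1.4, 2.0, 1.7]
finger_gap: 0.0084
```

```bash
python3 look.py 4
```

```text
[ 0.58133563 -0.20705676  0.13900567] [ 8.54868393e-01 -5.18844505e-01 -5.95297803e-04 -2.36615062e-04] [-0.51146257  2.50594467 -0.11260694] 0.008163169467971196
-62.50956439975973
tip expected side px [331.23179401 197.81013045] crop [206.15897003 239.05065224] z 0.06760567438115521
```

View pics/c4.png

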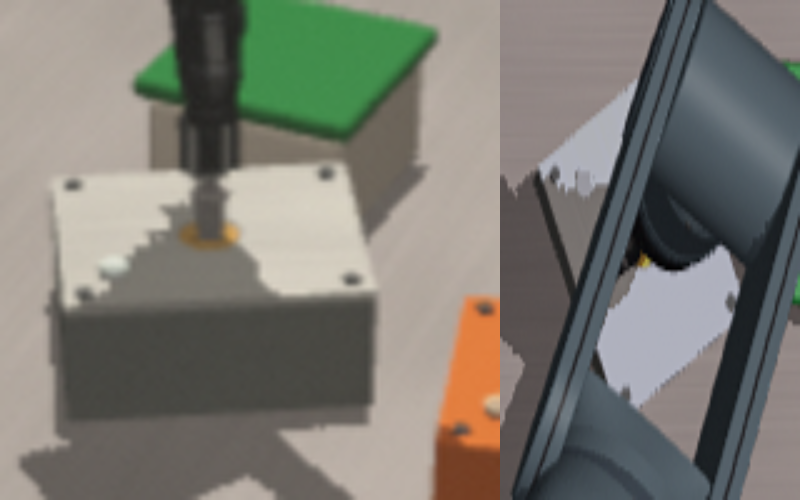

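The tip has entered the slot, about 5 mm down, with a small +y side force. I'll ease it towards +y and continue.

apply_moves(series=[[[0,0,0],[-0.0005,0.001,-0.001],-1],[[0,0,0],[-0.0005,0.001,-0.003],-1],[[0,0,0],[-0.0005,0.001,-0.005],-1]])

```text
t: 6.25
tool_pos: [0.5811, -0.2064, 0.1343]
orientation: [0.855, -0.519, 0.0, -0.0]
force: [-0.9, 2.1, 0.7]
finger_gap: 0.008
```

apply_moves(series=[[[0,0,0],[0,0,-0.0015],-1],[[0,0,0],[0,0,-0.003],-1]])

```text
t: 6.45
tool_pos: [0.581, -0.2065, 0.131]
orientation: [0.855, -0.519, -0.0, -0.0]
force: [-1.2, 2.2, 2.2]
finger_gap: 0.008
```

apply_moves(series=[[[0,0,0],[-0.0002,0.0005,-0.0015],-1],[[0,0,0],[-0.0002,0.0005,-0.003],-1],[[0,0,0],[-0.0002,0.0005,-0.003],-1]])

```text
t: 6.75
tool_pos: [0.5811, -0.2062, 0.1283]
orientation: [0.855, -0.519, 0.0, 0.0]
force: [-0.2, 0.5, 0.5]
finger_gap: 0.0084
```

apply_moves(series=[[[0,0,0],[0,0,-0.0015],-1],[[0,0,0],[0,0,-0.003],-1],[[0,0,0],[0,0,-0.003],-1]])

```text
t: 7.05
tool_pos: [0.5814, -0.2061, 0.126]
orientation: [0.855, -0.519, 0.001, -0.0]
force: [-0.2, 1.9, 5.2]
finger_gap: 0.0077
```

apply_moves(series=[[[0,0,0],[0,0,-0.0015],-1],[[0,0,0],[0,0,-0.003],-1],[[0,0,0],[0,0,-0.003],-1]])

```text
t: 7.35
tool_pos: [0.5813, -0.206, 0.1226]
orientation: [0.855, -0.519, 0.001, -0.0]
force: [1.3, 2.0, 1.2]
finger_gap: 0.0082
```

apply_moves(series=[[[0,0,0],[0,0,-0.0015],-1],[[0,0,0],[0,0,-0.003],-1],[[0,0,0],[0,0,-0.003],-1]])

```text
t: 7.65
tool_pos: [0.5811, -0.2061, 0.1188]
orientation: [0.855, -0.519, 0.0, -0.0]
force: [1.6, 1.0, -1.3]
finger_gap: 0.0082
```

Expected home is TCP z ≈ 0.114, so I'll continue until the vertical force rises clearly.

apply_moves(series=[[[0,0,0],[0,0,-0.0015],-1],[[0,0,0],[0,0,-0.003],-1],[[0,0,0],[0,0,-0.003],-1]])

```text
t: 7.95
tool_pos: [0.5808, -0.2062, 0.1156]
orientation: [0.855, -0.519, -0.0, 0.0]
force: [2.4, -0.5, -3.0]
finger_gap: 0.0084
```

apply_moves(series=[[[0,0,0],[0,0,-0.001],-1],[[0,0,0],[0,0,-0.002],-1],[[0,0,0],[0,0,-0.002],-1]])

```text
t: 8.25
tool_pos: [0.581, -0.2062, 0.1144]
orientation: [0.855, -0.519, 0.0, 0.0]
force: [-0.7, 0.2, 2.5]
finger_gap: 0.0083
```

```bash
python3 look.py 5
```

```text
[ 0.58094473 -0.20617263  0.11446891] [ 8.54881067e-01 -5.18823992e-01  1.36805320e-04  8.51934206e-05] [-0.09171802  1.27184553  2.43187741] 0.00834652500150834
-62.506801336039366
tip expected side px [331.27194841 205.44204627] crop [206.35974204 277.21023135] z 0.043068909010651704
```

View pics/c5.png

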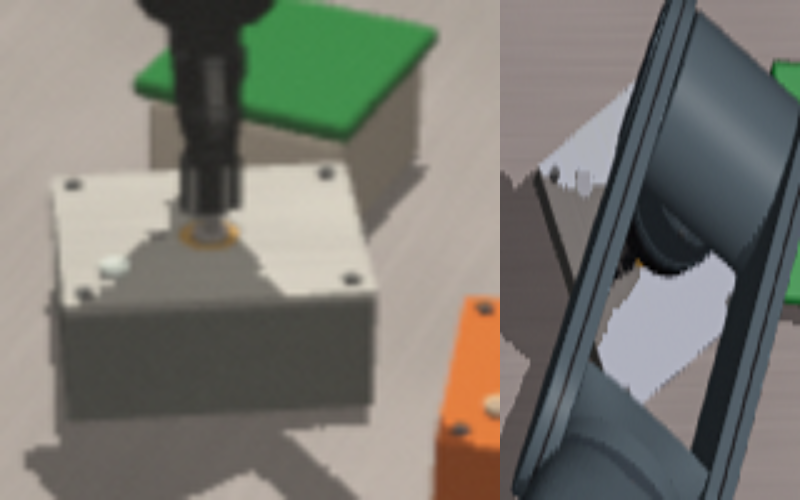

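The shoulder sits in the window at crop (209,234). I'll push a bit further to confirm a hard stop.

apply_moves(series=[[[0,0,0],[0,0,-0.001],-1],[[0,0,0],[0,0,-0.001],-1]])

```text
t: 8.55
tool_pos: [0.581, -0.2062, 0.1143]
orientation: [0.855, -0.519, 0.0, 0.0]
force: [-1.7, 0.4, 7.1]
finger_gap: 0.0084
```

apply_moves(series=[[[0,0,0],[0,0,-0.001],-1],[[0,0,0],[0,0,-0.001],-1]])

```text
t: 8.75
tool_pos: [0.5811, -0.2062, 0.1143]
orientation: [0.855, -0.519, 0.001, 0.0]
force: [-3.5, 2.2, 13.4]
finger_gap: 0.0084
```

z is stuck at 0.1143 against a predicted 0.1144. To rule out a caught pin, I'll push harder with a small wiggle.

apply_moves(series=[[[0,0,0],[-0.0003,0.0006,-0.001],-1],[[0,0,0],[0.0003,-0.0006,-0.002],-1],[[0,0,0],[-0.0003,0.0006,-0.002],-1],[[0,0,0],[0,0,-0.002],-1]])

```text
t: 9.15
tool_pos: [0.5811, -0.2062, 0.1141]
orientation: [0.855, -0.519, 0.001, 0.0]
force: [-7.9, 4.5, 25.6]
finger_gap: 0.0084
```

It holds at 25 N with no travel, so the key is home. Next I'll relax the push and turn clockwise in steps, watching side forces.

apply_moves(series=[[[0,0,0],[0,0,0.0015],-1],[[0,0,0],[0,0,0.003],-1],[[0,0,-5],[0,0,0.003],-1],[[0,0,-10],[0,0,0.003],-1],[[0,0,-15],[0,0,0.003],-1]])

```text
t: 9.65
tool_pos: [0.5809, -0.2064, 0.1143]
orientation: [0.779, -0.627, 0.0, 0.0]
force: [-2.2, 0.3, 9.5]
finger_gap: 0.0081
```

apply_moves(series=[[[0,0,-5],[0,0,0],-1],[[0,0,-10],[0,0,0],-1],[[0,0,-15],[0,0,0],-1]])

```text
t: 9.95
tool_pos: [0.5808, -0.2064, 0.1143]
orientation: [-0.69, 0.724, -0.0, -0.0]
force: [-2.9, 0.0, 8.1]
finger_gap: 0.0083
```

```bash
python3 look.py 6
```

```text
[ 0.58080189 -0.20641     0.11428724] [-6.90666275e-01  7.23173479e-01 -3.67795559e-04 -2.83784644e-04] [-4.12356919  0.13711214  8.89700305] 0.007868815367916265
267.3657587152135
tip expected side px [331.35081965 205.46523567] crop [206.75409823 277.32617835] z 0.042887237829119906
```

View pics/c6.png

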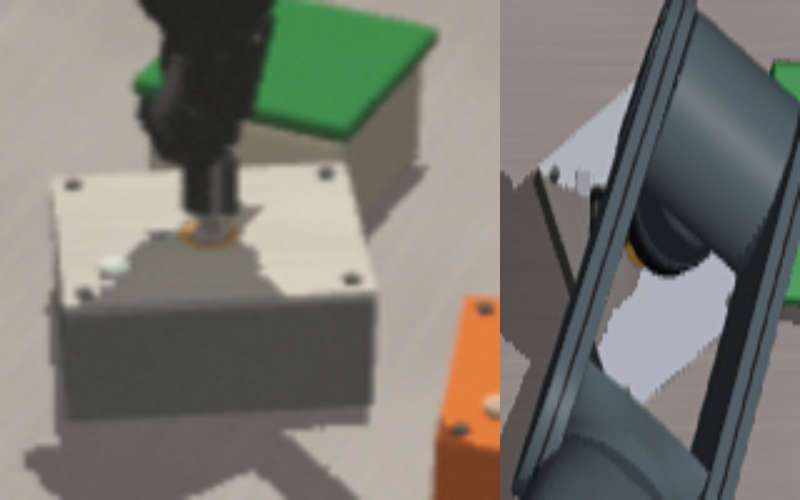

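apply_moves(series=[[[0,0,-6],[-0.0004,0,0],-1],[[0,0,-12],[-0.0005,0,0],-1],[[0,0,-18],[-0.0005,0,0],-1],[[0,0,-24],[-0.0005,0,0],-1],[[0,0,-30],[-0.0005,0,0],-1]])

```text
t: 10.55
tool_pos: [0.5805, -0.2065, 0.1143]
orientation: [-0.479, 0.878, -0.001, -0.0]
force: [-2.7, 0.3, 10.0]
finger_gap: 0.0081
```

apply_moves(series=[[[0,0,-6],[0,0,0],-1],[[0,0,-12],[0,0,0],-1],[[0,0,-18],[0,0,0],-1],[[0,0,-24],[0,0,0],-1],[[0,0,-24],[0,0,0],-1]])

```text
t: 11.05
tool_pos: [0.5805, -0.2065, 0.1143]
orientation: [-0.287, 0.958, -0.001, 0.0]
force: [-1.6, 0.7, 8.5]
finger_gap: 0.008
```

```bash
python3 look.py 7; python3 -c "
from bench import manip;print(manip.observe()['torque'],manip.observe()['joint_pos'])"
```

```text
[ 0.58046049 -0.20648045  0.11431791] [-2.88216420e-01  9.57565104e-01 -6.03185973e-04  5.75935125e-05] [-2.97946839 -0.30356916  9.60419351] 0.008572694835058688
213.5024178367876
tip expected side px [331.47234271 205.46752684] crop [207.36171355 277.33763418] z 0.04291791002846039
[-0.05620662  0.45036857  0.08357785] [-5.22183195e-01  4.96211473e-01  1.54905496e+00 -8.36827450e-04
  1.09536979e+00  2.03506463e+00]
```

View pics/c7.png

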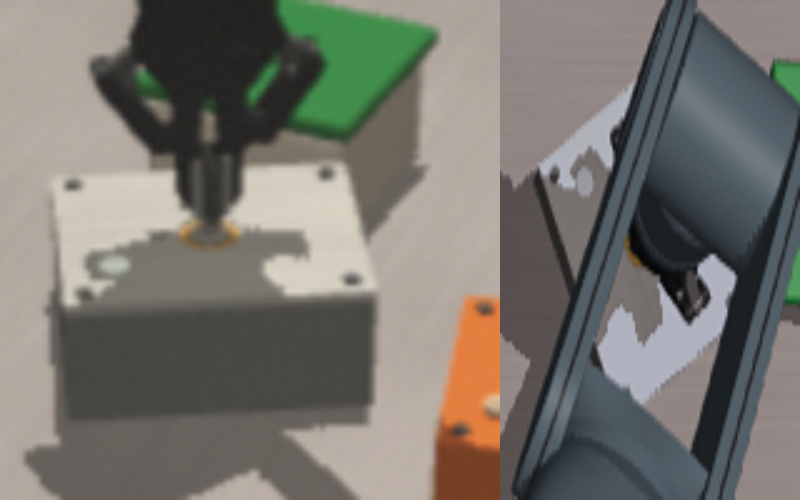

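Turned 84°, with the z moment at 0.084 N m, rising as the spring should. Continuing to the stop.

apply_moves(series=[[[0,0,-3],[0,0,0],-1],[[0,0,-6],[0,0,0],-1],[[0,0,-8],[0,0,0],-1],[[0,0,-8],[0,0,0],-1]])

```text
t: 11.55
tool_pos: [0.5803, -0.2065, 0.1143]
orientation: [-0.22, 0.975, -0.001, -0.0]
force: [-2.3, -0.4, 8.8]
finger_gap: 0.0084
```

```bash
python3 -c "
from bench import manip;import numpy as np;o=manip.observe();print(o['torque'],np.degrees(2*np.arctan2(o['orientation'][1],o['orientation'][0])),o['joint_pos'][5])"
```

```text
[-0.04555838  0.52914561  0.07485253] 205.45465544021383 2.175516659051587
```

apply_moves(series=[[[0,0,-2],[0,0,0],-1],[[0,0,-4],[0,0,0],-1],[[0,0,-4],[0,0,0],-1],[[0,0,-4],[0,0,0],-1]])

```text
t: 11.95
tool_pos: [0.5803, -0.2065, 0.1143]
orientation: [-0.187, 0.982, -0.001, -0.0]
force: [-2.6, -0.1, 9.1]
finger_gap: 0.0083
```

```bash
python3 -c "
from bench import manip;import numpy as np;o=manip.observe();print(o['torque'],np.degrees(2*np.arctan2(o['orientation'][1],o['orientation'][0])),o['joint_pos'][5])"
```

```text
[-0.07962556  0.54902371  0.09946435] 201.51711675748913 2.2442952932902687
```

apply_moves(series=[[[0,0,-2],[0,0,0],-1],[[0,0,-4],[0,0,0],-1],[[0,0,-4],[0,0,0],-1],[[0,0,-4],[0,0,0],-1]])

```text
t: 12.35
tool_pos: [0.5803, -0.2066, 0.1143]
orientation: [-0.153, 0.988, -0.001, -0.0]
force: [-2.5, -0.7, 8.4]
finger_gap: 0.0082
```

```bash
python3 -c "
from bench import manip;import numpy as np;o=manip.observe();print(o['torque'],np.degrees(2*np.arctan2(o['orientation'][1],o['orientation'][0])),o['joint_pos'][5])"
```

```text
[-0.11210103  0.58875752  0.57303332] 197.57276664673637 2.3134483952519664
```

The moment jumped to 0.57 N m, so this is the stop (about 100° of tool turn, including play). I'll ease back 1° to keep a moderate hold, then verify.

apply_moves(series=[[[0,0,1],[0,0,0],-1],[[0,0,1],[0,0,0],-1],[[0,0,1],[0,0,0],-1],[[0,0,1],[0,0,0],-1],[[0,0,1],[0,0,0],-1]])

```text
t: 12.85
tool_pos: [0.5804, -0.2066, 0.1143]
orientation: [-0.161, 0.987, -0.001, -0.0]
force: [-3.0, -0.4, 8.2]
finger_gap: 0.0082
```

```bash
python3 look.py 8; python3 -c "
from bench import manip
o=manip.observe();print(o['torque'],o['joint_pos'])"
```

```text
[ 0.5803527  -0.20663798  0.11431737] [-1.61201325e-01  9.86921237e-01 -7.76876897e-04 -4.22964258e-05] [-3.61669586 -0.6086152   8.39675346] 0.008464278428789015
198.55327025535723
tip expected side px [331.52879719 205.44767188] crop [207.64398596 277.23835939] z 0.042917370673528715
[-0.15089371  0.50739949  0.38165169] [-5.22218225e-01  4.96203765e-01  1.54907023e+00 -1.41441876e-03
  1.09540265e+00  2.29620556e+00]
```

View pics/c8.png

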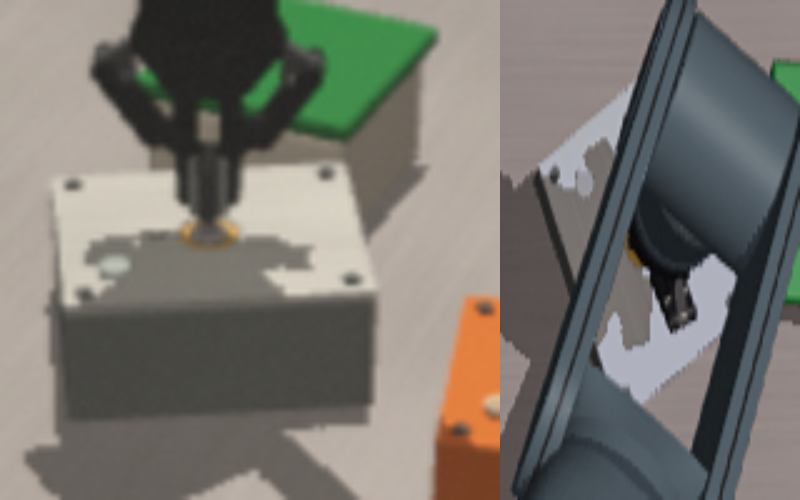

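View pics/s8.png

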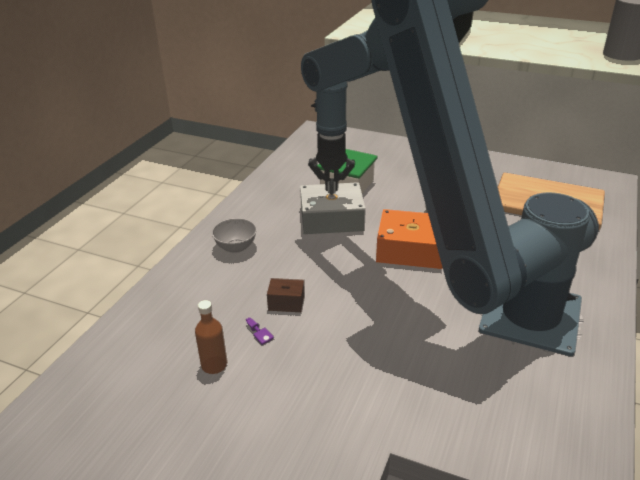

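The side picture shows the key seated in the plug at about (332,196). The bowl at (235,237), the bottle at (211,340) and the tub are where they were. The hold is steady at 0.38 N m against the stop with 8 N down, so I'm handing in.

```bash
python3 -c "
from bench import manip
print(manip.job_done());o=manip.observe();print(o['t'],o['torque'],o['tool_pos'])"
```

```text
the job is handed in; nothing more can be done
None
the job is handed in; nothing more can be done
```

I took the key from its rest, pushed it fully into the steel unit's keyway, turned it clockwise to the stop, and handed the job in at about 13 s while still gripping and holding it turned. No verdict was reported, and the state could not be read again after hand-in.

- **Fully in:** the tool stopped at z = 0.1143 m, against 0.1144 m predicted. It moved only about 0.2 mm more under a 25 N push with a small wiggle.
- **At the stop:** the moment about the vertical stayed near the spring's value (about 0.08–0.10 N m) up to 96° of turn. It jumped to 0.57 N m at about 100°. I eased back 1° and held at 0.38 N m with about 8 N down.
- **Bystanders:** in the last side picture the bowl, bottle and tub were where they had been. The ramekin was hidden behind the arm in that picture, so I could not check it, though the arm did not work near it.
- **Disagreement:** the two cameras differed by up to about 3 mm on the unit's position. I used their average plus small corrections from the force readings.

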